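Cover the drinking glass with the thin wooden paddle cover

ROBOT

A 6-joint arm with a two-finger parallel gripper is mounted at the origin on a cart in front of the work surface, level with it; the furniture and walls round the work are solid. World frame = base frame: x ahead of the robot, y to its left, z up, the work surface at z = 0. Lengths are in mm, angles in degrees, forces in N, time in s.
With the tool pointing down it reaches from about 350 to 925 mm from the base axis. Payload 6.4 kg.
Tool frame: the origin (TCP) lies at the very end of the fingers, on their centre line; the grasp point (between the pads) lies 19 mm behind it (grip_depth is the distance from the TCP to the grasp point, in mm); z points along the fingers, y is the line along which they close (so a half turn about z gives the same grasp; the last joint's range is limited). The gripper opens to 94 mm and grips with 3 to 60 N. Pads are 16 mm wide; open, the fingers measure 119 mm over their backs; the gripper's body (75 mm by 177 mm) begins 78 mm behind the grasp point.
Start: joints at [53.451, 14.043, 89.255, -0, 76.702, -9.975], TCP at [290.776, 581.346, 205.455] pointing down, gripper open.
Joint ranges: [-179.41, 179.41], [-58.25, 129.5], [7.25, 145.43], [-54.29, 234.29], [11.92, 165.04], [-157.13, 157.13]. Speed limits (degrees/s): [147.25, 147.25, 180, 180, 180, 180].

INTERFACE

Orientations are given as a 3x3 rotation matrix whose columns are the frame's x, y, z axes.
In Python, from workcell import * gives the robot as it stands.
- The arm moves only by the tool send_rows, never from a script. Its argument "deltas" is a list of rows, each a list of 2 entries, a list of its own where there are three numbers: the shift along the tool's x, y, z in mm, then the turn about the tool's z in degrees. In form: [[[dx, dy, dz], turn], ...]. A call has exactly 8 rows; each row is the pose to reach, as a shift and turn from the pose commanded when the call began, along the tool's axes at that moment; what a row does not reach only later rows make up. A row lasts 1/12 s, in which the tool goes at most 41.7 mm and 7.16 degrees, less where a joint would pass 70% of its speed; a pose out of reach is approached as far as the arm can. A call with a gripper value outside its range is refused whole. "claw" is the finger opening in mm, from 0 to 94, set as the call begins (left out, the last holds). The fingers move at their own pace and stop on an object; "force" is the grip in N (left out, the last holds). Time passes only in rows, so rows that repeat a pose let the fingers close, or fill a call up. It gives the time, the measured TCP pose, the force, the opening and the grip force at its end, in the units of the state.
- observe(): the state, without advancing time (a new reading comes with each control period).
- snapshot(name): name is "side" or "top" or "wrist"; returns a dict with "frame" (400x640x3 uint8, blue, green, red), "intrinsics" (3x3 intrinsics, pixels), "position" and "attitude" of the camera in the world; the wrist camera has in their place "mount" (4x4, takes a point from camera to tool coordinates, whose origin is the TCP and whose axes are the flange's). Camera axes: x right, y down, z forward; pixel columns grow to the right and rows downward; lengths in mm; the calibration is good to about 2 mm. A picture is of the moment at which its call begins: read the wrist's pose just before it. There is no depth.
- hand_in(): hands the job in; it is judged then, once.
The state is a dict: "t": time; "joint_positions": joint angles; "joint_vel": joint speeds; "joint_efforts": joint torques, N m; "position": TCP position; "eef_rot": TCP orientation; "force": force on the tool from outside, world axes, zero at the start; "torque": the same for the moment, N m; "gripper_width": opening from 0.0 (shut) to 1.0 (fully open); "finger_force": force on a finger pad.
Only numpy, scipy, OpenCV 4.12 (cv2) and the standard library are available. Lean on these libraries where they do the work, as an engineer would, in place of code of your own. Each camera call takes 0.05 s, during which the arm holds its last target. There are 200 camera calls.

TASK

Cover the drinking glass with the thin wooden cover that lies flat on the butcher's block. It is too thin to pick up there, so slide it towards you until its handle stands well out past the block's front edge, take hold of it by the handle, and lay it gently so that its round part sits flat and centred on the glass. Leave the glass and the mug standing where they are.

Things in the scene. Friction and masses are not known exactly. Their poses are not given: they have to be found in the camera images.
- block_edge (a point): The middle of the front (robot-side) top edge of a dark wooden butcher's block, 220 mm deep (x) x 200 mm wide (y) x 60 mm high, fixed to the worktop, straight front face. The point lies on the block's top face at its front edge, 60 mm above the worktop; its x axis points level from the front edge back across the block (away from the robot), y along the front edge to the left, z up.
- cover_disc (a point): The cover, a pale wooden paddle 3 mm thick, about 40 g, flat on the block: a disc 100 mm across and a handle 28 mm wide whose rounded tip is 140 mm from the disc centre. Press with shut fingertips at 5 to 10 N to drag it along the block. The point is the disc centre, half-way through the thickness; x points from handle to disc (the handle runs along -x), z up.
- cover_handle (a point): The grip point on the same cover's handle: on its centre line, half-way through its thickness, 112 mm from the disc's centre and 28 mm from the tip. The handle is 28 mm wide along y and 3 mm thick here, with parallel straight sides. Axes as for the disc.
- cover_tip (a point): The rounded tip of the same cover's handle, half-way through its thickness, 140 mm from the disc's centre.
- glass_center (a point): The clear drinking glass to be covered, standing upright and loose on the worktop or on the sink's drainer: 79 mm across, 90 mm high, no handle. The point is on its axis half-way up (45 mm above its foot, 45 mm below its rim).
- mug_center (a point): A cream-coloured mug with a handle, standing upright, loose: about 78 mm across (109 mm with its handle), 101 mm high. Not to be covered. The point is on its axis, 50 mm above its foot.
Mind the look-alikes: they are no part of the job. What is shaped like the part that bears glass_center but orange is not meant.

How it is judged (in metres and radians):
On the way, in this order (a step that is already met when the one before it is completed fails the run):
1. the cover still lies flat on the block, with its handle's tip 40 mm or more past the front edge (x of cover_tip in the frame of block_edge below -0.04 m and z of cover_disc in the frame of block_edge below 0.01 m and x of cover_disc in the frame of block_edge above 0.015 m and angle between cover_disc's own z axis and vertical below 0.1 rad), for 0.2 s.
2. the cover is lifted clear of the block, held by its handle (height (world z) of cover_handle above 0.09 m and distance between the grasp point and cover_handle below 0.045 m and contact force between the fingers and cover above 0.5 N), for 0.2 s.
At the end, for the whole second after the job is handed in: The cover rests still and flat (within about 6 degrees) on the rim of the upright glass, its disc's centre within 15 mm of the glass's axis; glass and mug stand upright within 30 mm of where they stood (horizontal distance between cover_disc and glass_center below 0.015 m and z of cover_disc in the frame of glass_center between 0.04 and 0.052 m and angle between each of cover_disc, glass_center's own z axis and vertical below 0.1 rad and contact force between cover and glass above 0.05 N and linear speed of cover below 0.02 m/s); the robot touches nothing.
It fails at once if the glass is shifted by more than 30 mm or tipped (distance of glass_center from where it was at the start of the episode above 0.03 m or angle between glass_center's own z axis and vertical above 0.35 rad).
It fails at once if the mug is shifted by more than 30 mm or tipped (distance of mug_center from where it was at the start of the episode above 0.03 m or angle between mug_center's own z axis and vertical above 0.35 rad).
It fails at once if the cover is pressed on to the glass with more than 25 N (contact force between cover and glass above 25 N).
It also fails if it takes over 54 s, if anything falls off the work surface, if the arm or the gripper's body presses on something with over 40 N, if the wrist force passes 120 N, or if a joint passes its speed limit or range.

## Working session

There is one attempt and no reset: what is moved stays moved. The work goes in short steps, Python scripts to look and compute and a tool call to move; the robot and the scene stay as the last step left them, time stands still between calls to the robot, and variables do not carry over. Pictures are saved under pics/ and viewed, at most 10 in all, crops included, and the job is handed in when it is done.

Besides the shell and the picture viewer there is one more tool, called after "Emit:" as name(argument=value, ...), one argument or row to a line, values as JSON. send_rows: Moves the arm, as the interface text tells. Its arguments: {"type":"object","properties":{"deltas":{"type":"array","items":{"type":"array"}},"claw":{"type":"number"},"force":{"type":"number"}},"required":["deltas"]}

```bash
mkdir -p pics; ls
cat > h.py <<'E'
from workcell import *
import numpy as np, cv2
def snap(n,f=None):
    s=observe(); d=snapshot(n)
    if 'mount' in d:
        T=np.eye(4); T[:3,:3]=s['eef_rot']; T[:3,3]=s['position']
        M=T@np.array(d['mount']); R,p=M[:3,:3],M[:3,3]
    else: R,p=np.array(d['attitude']),np.array(d['position'])
    if f: cv2.imwrite('pics/'+f,d['frame'])
    return d['frame'],np.array(d['intrinsics']),R,p
def back(uv,K,R,p,z):
    r=R@np.linalg.solve(K,[uv[0],uv[1],1.]); return p+r*(z-p[2])/r[2]
def proj(P,K,R,p):
    c=K@(R.T@(np.array(P,float)-p)); return c[:2]/c[2]
E
python3 - <<'E'
from h import *
s=observe();print(s)
for n in ('side','top'):
    f,K,R,p=snap(n,n+'0.png');print(n,K.tolist(),R.tolist(),p)
    np.savez(n+'0.npz',f=f,K=K,R=R,p=p)
E
```

```text
pics
{'t': 0.0, 'joint_positions': array([ 5.34519847e+01,  1.40846222e+01,  8.93234504e+01,  8.17918703e-04,
        7.67005894e+01, -9.97566777e+00]), 'joint_vel': array([-0.00440508, -0.06914538,  0.09014059, -0.00134491,  0.08841355,
        0.02273244]), 'joint_efforts': array([-1.15256222e-03, -4.15848112e+01, -3.14592969e+01,  6.84030424e-02,
        3.33348883e-02, -1.32341520e-04]), 'position': array([290.40311683, 580.8627652 , 204.35344349]), 'eef_rot': array([[-8.94368563e-01,  4.47329378e-01, -1.14052507e-03],
       [ 4.47330701e-01,  8.94367345e-01, -1.51530351e-03],
       [ 3.42208600e-04, -1.86543170e-03, -9.99998202e-01]]), 'force': array([-0.15181311,  0.1515331 , -0.04689075]), 'torque': array([ 0.03363567, -0.06560116,  0.01119527]), 'finger_force': 0.0, 'gripper_width': 0.9973286347257035}
side [[414.1540599999538, 0.0, 324.78105201108815], [0.0, 414.1540599999538, 199.71304865107052], [0.0, 0.0, 1.0]] [[-0.9989331420048609, -0.04309025903024989, 0.016607449563454973], [-0.041377059277360524, 0.6754667004821953, -0.7362286842450886], [0.020506505549569513, -0.7361304002120838, -0.676529021634507]] [512.71209804 759.58883796 706.81170439]
top [[439.19589233648634, 0.0, 312.17790437256855], [0.0, 439.19589233648634, 200.40273123148634], [0.0, 0.0, 1.0]] [[0.024089891691524038, -0.9832391536547057, 0.1807220070679502], [-0.9996633596440759, -0.025434273412250318, -0.005124950839685191], [0.009635585265510888, -0.18053770923651527, -0.9835208645678151]] [ 320.66515168   40.83776046 1227.81565558]
```

View pics/side0.png

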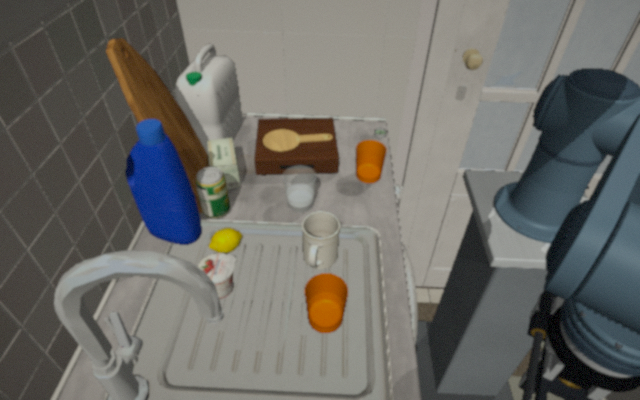

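View pics/top0.png

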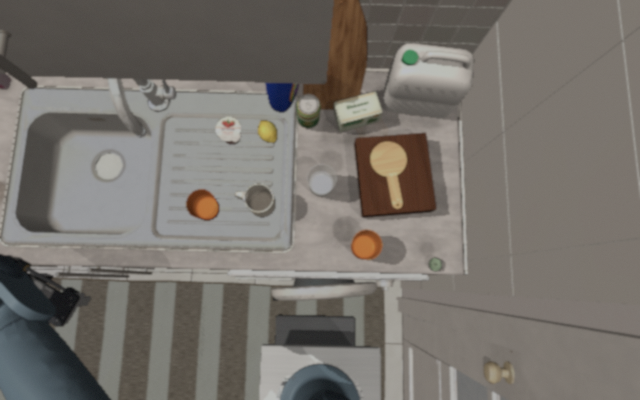

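The top view shows the cover on the block: disc at about (388,159), tip at about (398,207). The clear glass is at about (321,182), the mug at (259,199), and the orange decoys at (203,205) and (366,244). Next I'll measure these with segmentation.

```bash
cat > cov.py <<'E'
from h import *
def cover(f,K,R,p,z=63.,roi=None):
    b,g,r=[f[...,i].astype(int) for i in range(3)]
    m=((r>140)&(r-b>45)&(g-b>20)&(r-g<70)).astype(np.uint8)
    if roi: k=np.zeros_like(m);k[roi[1]:roi[3],roi[0]:roi[2]]=1;m*=k
    n,l,st,c=cv2.connectedComponentsWithStats(m); i=1+np.argmax(st[1:,4])
    cn,_=cv2.findContours((l==i).astype(np.uint8),cv2.RETR_EXTERNAL,cv2.CHAIN_APPROX_NONE)
    P=np.array([back(q,K,R,p,z)[:2] for q in max(cn,key=len)[:,0]])
    # fit the paddle outline model (disc R50, handle halfwidth 14, tip 140)
    from scipy.optimize import least_squares
    def sd(v):
        a=v[2];d=P-v[:2];x=d@[np.cos(a),np.sin(a)];y=d@[-np.sin(a),np.cos(a)]
        d1=np.hypot(x,y)-50; t=np.clip(x,-126,0); d2=np.hypot(x-t,y)-14
        return np.minimum(d1,d2)+v[3]
    c=P.mean(0);best=None
    for a in np.arange(0,6.28,.5):
        s=least_squares(sd,[c[0],c[1],a,0],loss='soft_l1',x_scale=[10,10,.1,1])
        if best is None or s.cost<best.cost: best=s
    v=best.x; return v[:2],np.degrees(v[2])%360,v[3],np.sqrt(np.mean(best.fun**2)),st[i]
E
python3 - <<'E'
from cov import *
for n,roi in (('top',(355,130,440,220)),('side',(250,115,340,170))):
    d=np.load(n+'0.npz');f,K,R,p=[d[k] for k in 'fKRp']
    print(n,cover(f,K,R,p,roi=roi))
    pts={'top':[(356,140),(425,134),(435,212),(361,217)],'side':[(257,121),(335,120),(338,151),(256,152)]}[n]
    for q in pts: print(' blk',q,back(q,K,R,p,60))
    x0,y0,x1,y1={'top':(290,120,450,270),'side':(240,100,400,270)}[n]
    cv2.imwrite(f'pics/{n}c.png',cv2.resize(f[y0:y1,x0:x1],None,fx=4.0 if n=='top' else 3.5,fy=4.0 if n=='top' else 3.5,interpolation=cv2.INTER_CUBIC))
E
```

```text
top (array([ 656.452984  , -171.05182639]), np.float64(10.52335934109351), np.float64(1.0400235783326963), np.float64(0.8205269173166839), array([ 370,  142,   37,   67, 1340], dtype=int32))
 blk (356, 140) [708.84869948 -82.77024893  60.        ]
 blk (425, 134) [ 731.54996612 -275.16290229   60.        ]
 blk (435, 212) [ 512.01909696 -297.27485301   60.        ]
 blk (361, 217) [493.30221001 -97.52760229  60.        ]
side (array([ 656.96767401, -175.66884676]), np.float64(10.68776716717531), np.float64(0.837683627273905), np.float64(1.3739880072622985), array([263, 129,  69,  22, 831], dtype=int32))
 blk (257, 121) [ 738.2476112  -267.96628494   60.        ]
 blk (335, 120) [ 513.0185619  -290.21868895   60.        ]
 blk (338, 151) [ 501.50752436 -137.15743558   60.        ]
 blk (256, 152) [ 716.46345392 -117.68480432   60.        ]
```

View pics/topc.png

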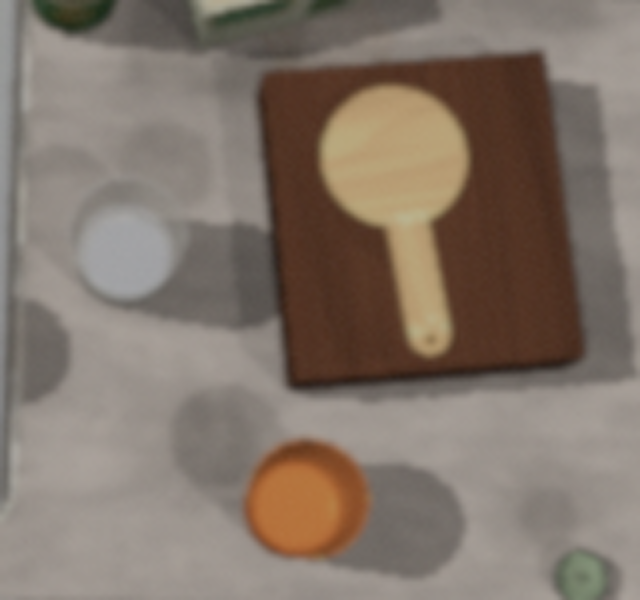

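View pics/sidec.png

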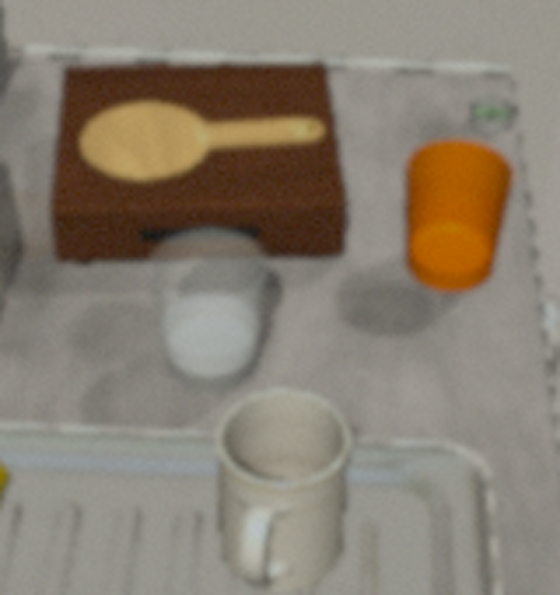

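The crops show the glass foot at about (321.3,183) in the top view and (300,196) in the side view. The rim is centred near (322,180) in the top view. The block is yawed by about 5°. Now I'll fix the glass and mug positions and the wrist camera mount.

Run:
```python
from h import *
d={n:np.load(n+'0.npz') for n in('top','side')}
g=lambda n:[d[n][k] for k in 'KRp']
b=lambda n,q,z:back(q,*g(n),z).round(1)
print('foot top',b('top',(321.3,183.2),4),'rim top',b('top',(322,179),90))
print('foot side',b('side',(300,196.5),4),'rim side',b('side',(300.5,173.5),90))
print('mug rim top',b('top',(258,199),101),'side',b('side',(321,224.5),101))
print('orange top',b('top',(366.5,244.5),90))
print('front edge',b('top',(362,214.5),60),b('top',(435,208.5),60),'side',b('side',(335,120),60),b('side',(338,159),60))
print(snapshot('wrist')['mount'].round(3).tolist(),snapshot('wrist')['intrinsics'].round(1).tolist())
```

```text
foot top [596.1   9.6   4. ] rim top [588.2  10.2  90. ]
foot side [592.9 -13.2   4. ] rim side [588.8   0.7  90. ]
mug rim top [527.8 176.3 101. ] side [532.2 175.1 101. ]
orange top [ 417.3 -108.5   90. ]
front edge [ 500.2 -100.2   60. ] [ 521.6 -297.5   60. ] side [ 513.  -290.2   60. ] [ 500.9 -102.    60. ]
[[-0.001, -0.965, -0.262, 74.962], [1.0, -0.001, 0.0, 0.656], [-0.001, -0.262, 0.965, -179.881], [0.0, 0.0, 0.0, 1.0]] [[331.9, 0.0, 318.6], [0.0, 331.9, 201.8], [0.0, 0.0, 1.0]]
```

Emit:
send_rows(
  deltas=[
    [[-12,-9,0],-3],
    [[-36,-26,0],-8],
    [[-66,-48,0],-13],
    [[-95,-69,0],-18],
    [[-124,-90,0],-23],
    [[-153,-111,0],-28],
    [[-182,-132,0],-33],
    [[-211,-153,0],-37],
  ],
  claw=0,
  force=40,
)

```text
t: 0.87
position: [411.4, 348.5, 205.4]
eef_rot: [[-0.983, -0.185, -0.0], [-0.185, 0.983, 0.0], [0.0, 0.0, -1.0]]
force: [1.0, 0.9, -0.5]
gripper_width: 0.467
finger_force: 0.0
```

Emit:
send_rows(
  deltas=[
    [[-10,-33,0],0],
    [[-21,-70,0],0],
    [[-32,-107,0],0],
    [[-44,-145,0],0],
    [[-55,-182,0],0],
    [[-67,-220,0],0],
    [[-78,-257,0],0],
    [[-88,-290,0],0],
  ],
)

```text
t: 1.53
position: [550.7, 78.6, 205.4]
eef_rot: [[-0.984, -0.18, 0.0], [-0.18, 0.984, -0.0], [-0.0, -0.0, -1.0]]
force: [1.0, 0.1, 1.5]
gripper_width: 0.009
finger_force: 0.0
```

Emit:
send_rows(
  deltas=[
    [[-8,-27,0],0],
    [[-14,-48,0],0],
    [[-20,-66,0],0],
    [[-24,-78,0],0],
    [[-24,-82,0],0],
    [[-24,-82,0],0],
    [[-24,-82,0],0],
    [[-24,-82,0],0],
  ],
)

```text
t: 2.2
position: [588.1, 5.6, 205.4]
eef_rot: [[-0.983, -0.182, -0.0], [-0.182, 0.983, 0.0], [0.0, 0.0, -1.0]]
force: [-0.9, -0.4, 0.3]
gripper_width: 0.004
finger_force: 0.0
```

Run:
```python
from h import *
f,K,R,p=snap('wrist','w1.png'); np.savez('w1.npz',f=f,K=K,R=R,p=p); s=observe(); print(s['t'],s['position'],s['force'],proj([590,5,90],K,R,p))
```

```text
2.25 [588.13732418   5.54734119 205.48304592] [-0.10682821 -0.22466338  0.52615537] [317.7703539  197.89859352]
```

View pics/w1.png

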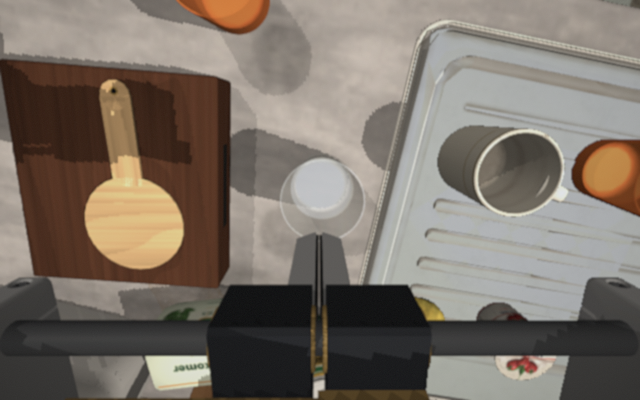

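The wrist view shows the glass rim circle centred at about (323.5,197) and its foot at about (321,188). The cover disc is at (135,223) and the tip at (112,80). The block's front top edge runs from about (3,60) to (219,80).

Run:
```python
from cov import *
d=np.load('w1.npz');f,K,R,p=[d[k] for k in 'fKRp']
for q,z in (((323.5,197),90),((321,188),4),((135,223),61.5),((112,80),61.5),((3,60),60),((219,80),60),((219,285),60),((36,273),60)):
    print(q,back(q,K,R,p,z).round(1))
print('disc edges y',back((84.5,223),K,R,p,63),back((184.5,223),K,R,p,63),back((135,177),K,R,p,63),back((135,269),K,R,p,63))
```

```text
(323.5, 197) [588.2  10.   90. ]
(321, 188) [599.4  10.5   4. ]
(135, 223) [ 657.5 -173.7   61.5]
(112, 80) [ 521.4 -199.8   61.5]
(3, 60) [ 522.1 -298.5   60. ]
(219, 80) [ 503.6 -103.6   60. ]
(219, 285) [713.6 -81.8  60. ]
(36, 273) [ 734.8 -277.2   60. ]
disc edges y [ 666.1880511 -223.74592     63.       ] [ 647.68591646 -123.14590549   63.        ] [ 608.56542613 -174.79307516   63.        ] [ 708.97445492 -170.96090031   63.        ]
```

Emit:
send_rows(
  deltas=[
    [[-4,-20,0],0],
    [[-9,-50,0],0],
    [[-15,-82,5],0],
    [[-20,-114,20],0],
    [[-26,-145,45],0],
    [[-30,-170,70],0],
    [[-33,-184,95],0],
    [[-34,-188,115],0],
  ],
)

```text
t: 2.92
position: [655.9, -175.6, 88.5]
eef_rot: [[-0.984, -0.18, -0.001], [-0.18, 0.984, 0.0], [0.001, 0.0, -1.0]]
force: [-0.6, 0.3, -0.5]
gripper_width: 0.006
finger_force: 0.0
```

Emit:
send_rows(
  deltas=[
    [[0,0,4],0],
    [[0,0,10],0],
    [[0,0,15],0],
    [[0,0,19],0],
    [[0,0,22],0],
    [[0,0,24],0],
    [[0,0,25],0],
    [[0,0,25],0],
  ],
)

```text
t: 3.58
position: [656.1, -174.1, 65.7]
eef_rot: [[-0.983, -0.181, 0.0], [-0.181, 0.983, -0.0], [-0.0, -0.0, -1.0]]
force: [-0.6, 0.4, 0.5]
gripper_width: 0.008
finger_force: 0.0
```

Emit:
send_rows(
  deltas=[
    [[0,0,1],0],
    [[0,0,2],0],
    [[0,0,2.5],0],
    [[0,0,3],0],
    [[0,0,3],0],
    [[0,0,3],0],
    [[0,0,3],0],
    [[0,0,3],0],
  ],
)

```text
t: 4.25
position: [656.1, -174.3, 63.3]
eef_rot: [[-0.983, -0.181, 0.0], [-0.181, 0.983, -0.0], [-0.0, -0.0, -1.0]]
force: [-2.8, 1.7, 5.0]
gripper_width: 0.004
finger_force: 2.6
```

Emit:
send_rows(
  deltas=[
    [[0,0,0.4],0],
    [[1,0,0.4],0],
    [[3,0.3,0.4],0],
    [[6,0.5,0.4],0],
    [[10,0.9,0.4],0],
    [[14,1.2,0.4],0],
    [[17,1.5,0.4],0],
    [[20,1.8,0.4],0],
  ],
)

```text
t: 4.92
position: [637.0, -176.7, 63.3]
eef_rot: [[-0.984, -0.181, 0.004], [-0.181, 0.984, -0.001], [-0.003, -0.002, -1.0]]
force: [4.1, 1.0, 4.7]
gripper_width: 0.005
finger_force: 2.7
```

Run:
```python
from cov import *
print(observe()['position'],observe()['force'])
f,K,R,p=snap('top'); print(cover(f,K,R,p,roi=(355,130,440,235)))
```

```text
[ 636.9523436  -176.65912782   63.27675883] [4.05066594 1.0330565  4.70199731]Traceback (most recent call last):
  File "<stdin>", line 3, in <module>
  File "cov.py", line 6, in cover
    n,l,st,c=cv2.connectedComponentsWithStats(m); i=1+np.argmax(st[1:,4])
                                                      ~~~~~~~~~^^^^^^^^^^
    return _wrapfunc(a, 'argmax', axis=axis, out=out, **kwds)
    return bound(*args, **kwds)
ValueError: attempt to get argmax of an empty sequence
```

Run:
```python
from cov import *
f,K,R,p=snap('wrist','w2.png'); print(proj([520-19.5,-199-2,63],K,R,p),proj([520,-199,63],K,R,p),proj([513,-201,60],K,R,p))
f,K,R,p=snap('side'); print(cover(f,K,R,p,roi=(250,115,345,170)))
```

```text
[320.18850196 -27.68876216] [316.98835827  18.27159091] [315.55982559   3.51177997]
(array([ 637.80691439, -175.59227347]), np.float64(11.708555461353228), np.float64(2.0988834605803053), np.float64(12.25365099753571), array([271, 130,  68,  21, 675], dtype=int32))
```

View pics/w2.png

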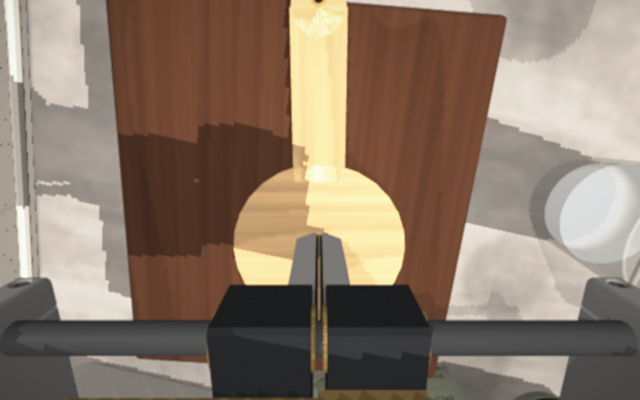

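The wrist view shows the disc still centred under the fingertips, with the tip now at the block edge, so the cover follows. I'll carry on dragging.

Emit:
send_rows(
  deltas=[
    [[2,0.2,0.3],0],
    [[6,0.5,0.3],0],
    [[11,1,0.3],0],
    [[16,1.4,0.3],0],
    [[21,1.8,0.3],0],
    [[26,2.3,0.3],0],
    [[31,2.7,0.3],0],
    [[35,3.1,0.3],0],
  ],
)

```text
t: 5.73
position: [602.2, -180.1, 63.3]
eef_rot: [[-0.984, -0.181, 0.004], [-0.181, 0.984, -0.002], [-0.004, -0.002, -1.0]]
force: [4.7, 0.1, 6.4]
gripper_width: 0.004
finger_force: 3.0
```

Emit:
send_rows(
  deltas=[
    [[5,0.4,0],0],
    [[10,0.9,0],0],
    [[15,1.3,0],0],
    [[20,1.8,0],0],
    [[25,2.2,0],0],
    [[29,2.6,0],0],
    [[32,2.8,0],0],
    [[33,2.9,0],0],
  ],
)

```text
t: 6.4
position: [569.2, -183.2, 63.3]
eef_rot: [[-0.984, -0.181, 0.004], [-0.181, 0.984, -0.002], [-0.004, -0.002, -1.0]]
force: [4.2, 1.6, 6.1]
gripper_width: 0.005
finger_force: 3.0
```

Run:
```python
from cov import *
print(observe()['position'],observe()['force'])
f,K,R,p=snap('side'); print(cover(f,K,R,p,roi=(250,115,380,170)))
```

```text
[ 569.24457081 -183.22343768   63.26803568] [4.21210712 1.62505814 6.0510381 ]
(array([ 565.96542181, -186.96479679]), np.float64(8.000113952738957), np.float64(-0.07456523630799156), np.float64(15.420559087477775), array([296, 129,  84,  22, 703], dtype=int32))
```

Emit:
send_rows(
  deltas=[
    [[0,0,-3],0],
    [[0,0,-10],0],
    [[0,0,-25],0],
    [[0,0,-45],0],
    [[5,0,-65],0],
    [[15,0,-80],0],
    [[30,0,-88],0],
    [[40,0,-90],0],
  ],
)

```text
t: 7.12
position: [527.8, -190.0, 152.9]
eef_rot: [[-0.983, -0.181, 0.0], [-0.181, 0.983, -0.001], [-0.0, -0.001, -1.0]]
force: [0.6, -0.7, -1.2]
gripper_width: 0.005
finger_force: 0.0
```

Emit:
send_rows(
  deltas=[
    [[8,0,0],0],
    [[20,0,0],0],
    [[33,0,0],0],
    [[46,0,0],0],
    [[57,0,0],0],
    [[65,0,0],0],
    [[69,0,0],0],
    [[70,0,0],0],
  ],
  claw=50,
)

```text
t: 7.78
position: [459.1, -202.4, 151.4]
eef_rot: [[-0.984, -0.18, -0.001], [-0.18, 0.984, 0.0], [0.0, 0.001, -1.0]]
force: [0.4, -0.3, 0.1]
gripper_width: 0.518
finger_force: 0.0
```

Run:
```python
from cov import *
print(observe()['position'],observe()['force'])
f,K,R,p=snap('wrist','w3.png'); np.savez('w3.npz',f=f,K=K,R=R,p=p)
print(cover(f,K,R,p)); print(proj([570,-182,63],K,R,p),proj([432,-208,63],K,R,p))
f,K,R,p=snap('side'); print(cover(f,K,R,p,roi=(250,115,356,170)))
```

```text
[ 459.11773557 -202.3864278   151.40893099] [ 0.36125961 -0.32893085  0.09676397]
(array([ 571.52613689, -182.94156735]), np.float64(10.419587752200698), np.float64(0.6380179443565045), np.float64(13.90008767430652), array([ 265,  174,  107,  146, 7099], dtype=int32))
[318.93631631 320.94517841] [317.96898219 171.2976646 ]
(array([ 569.40649193, -185.71744178]), np.float64(9.686130009393624), np.float64(1.1209073993170386), np.float64(2.143128575313713), array([296, 129,  60,  21, 768], dtype=int32))
```

View pics/w3.png

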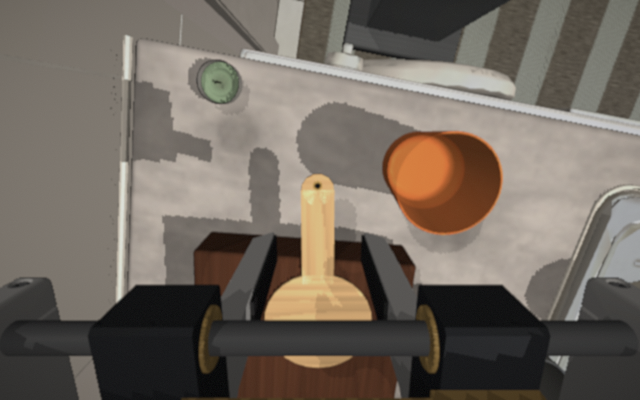

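The handle is centred at column 318 between the open fingers, with the tip at (317,174), clear of the block edge at row 238. The fingers can descend.

Emit:
send_rows(
  deltas=[
    [[-3,0,8],0],
    [[-6,0,24],0],
    [[-8,0,44],0],
    [[-8,0,66],0],
    [[-8,0,86],0],
    [[-8,0,100],0],
    [[-8,0,107],0],
    [[-8,0,109],0],
  ],
)

```text
t: 8.55
position: [467.1, -200.1, 40.9]
eef_rot: [[-0.983, -0.181, -0.002], [-0.181, 0.983, 0.002], [0.002, 0.002, -1.0]]
force: [0.2, -0.3, 0.3]
gripper_width: 0.535
finger_force: 0.0
```

Emit:
send_rows(
  deltas=[
    [[0,0,0],0],
    [[0,0,0],0],
    [[0,0,0],0],
    [[0,0,0],0],
    [[0,0,0],0],
    [[0,0,0],0],
    [[0,0,0],0],
    [[0,0,0],0],
  ],
  claw=15,
  force=45,
)

```text
t: 9.22
position: [468.2, -201.3, 43.2]
eef_rot: [[-0.984, -0.181, 0.001], [-0.181, 0.984, -0.001], [-0.001, -0.001, -1.0]]
force: [0.2, -0.5, 1.3]
gripper_width: 0.282
finger_force: 45.0
```

Emit:
send_rows(
  deltas=[
    [[0,0,-1],0],
    [[0,0,-5],0],
    [[0,0,-13],0],
    [[0,0,-27],0],
    [[0,0,-45],0],
    [[0,0,-62],0],
    [[0,0,-74],0],
    [[0,0,-80],0],
  ],
)

```text
t: 9.88
position: [468.5, -201.4, 125.0]
eef_rot: [[-0.983, -0.181, 0.002], [-0.181, 0.983, -0.002], [-0.002, -0.002, -1.0]]
force: [-0.5, 0.8, -0.4]
gripper_width: 0.282
finger_force: 45.0
```

Emit:
send_rows(
  deltas=[
    [[0,0,0],0],
    [[0,0,0],0],
    [[0,0,0],0],
    [[0,0,0],0],
    [[0,0,0],0],
    [[0,0,0],0],
    [[0,0,0],0],
    [[0,0,0],0],
  ],
)

```text
t: 10.55
position: [467.6, -200.9, 122.6]
eef_rot: [[-0.983, -0.181, -0.0], [-0.181, 0.983, 0.0], [0.0, 0.0, -1.0]]
force: [0.6, -0.7, -0.6]
gripper_width: 0.285
finger_force: 45.0
```

Run:
```python
from cov import *
s=observe();print(s['position'],s['force'],s['torque'],s['finger_force'],s['gripper_width'])
f,K,R,p=snap('side','s4.png');np.savez('s4.npz',f=f,K=K,R=R,p=p); g=s['position']+[0,0,19]
f2,K2,R2,p2=snap('wrist','w4.png');np.savez('w4.npz',f=f2,K=K2,R=R2,p=p2)
a=np.radians(10.5);u=np.array([np.cos(a),np.sin(a),0])
for n,d in(('tip',-35),('disc',105),('far',155),('near',55)):
    print(n,proj(g+u*d,K,R,p).round(1),proj(g+u*d,K2,R2,p2).round(1))
A=cv2.resize(f[70:190,230:400],None,fx=3,fy=3,interpolation=cv2.INTER_CUBIC); B=cv2.resize(f2[100:400,180:460],None,fx=1.0,fy=1.2)
cv2.imwrite('pics/c4.png',np.hstack([A,B[:360]]))
```

```text
[ 467.61431082 -200.88406904  122.5535983 ] [ 0.56985686 -0.66237573 -0.56991935] [0.05158511 0.02899387 0.05374635] 44.99922037124634 0.28526408911501583
tip [365.6 111.2] [319. 194.]
disc [313.  114.2] [319.4 416.9]
far [293.7 115.3] [319.5 478.1]
near [332.  113.1] [319.3 347.2]
```

View pics/c4.png

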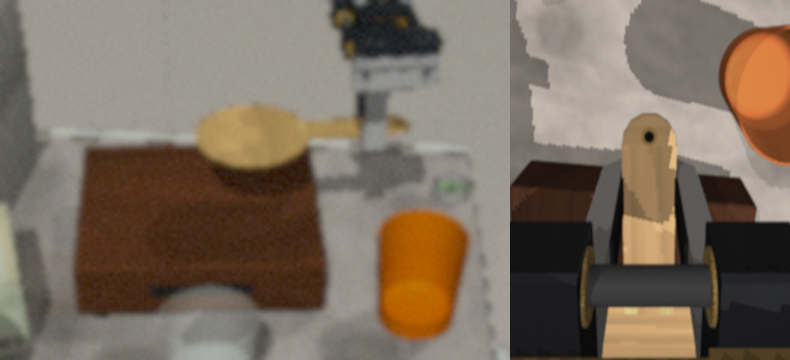

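The crop shows the cover held level by the handle: disc centre at about (314,116) in the side view, tip at row 194 in the wrist view, both close to prediction. Next I'll refine the glass axis by matching the projected rim circle to image edges, and check the held disc's pose.

Run:
```python
from cov import *
th=np.linspace(0,2*np.pi,180,endpoint=False)
def score(d,x,y,z,r):
    f,K,R,p=d; P=np.stack([x+r*np.cos(th),y+r*np.sin(th),np.full_like(th,z)],1)
    c=(P-p)@R@K.T; q=c[:,:2]/c[:,2:]; cc=q.mean(0)
    n=(q-cc)/np.linalg.norm(q-cc,axis=1)[:,None]
    G=cv2.GaussianBlur(cv2.cvtColor(f,cv2.COLOR_BGR2GRAY).astype(np.float32),(0,0),.8)
    s=lambda a:cv2.remap(G,a[:,0].astype(np.float32)[None],a[:,1].astype(np.float32)[None],1)[0]
    e=np.minimum(abs(s(q+n)-s(q-n)),15)
    e[(q[:,1]>232)&(abs(q[:,0]-320)<40)&d[4]]=0 if False else e.mean()
    return e.mean()
for n in('w1','top0','side0'):
    d=np.load(n+'.npz'); d=[d[k] for k in 'fKRp']+[np.array(n=='w1')]
    def sc(x,y,z,r):
        return score(d,x,y,z,r)
    for z,r in((90,39.5),(90,38.5)):
        g=[(sc(x,y,z,r),x,y) for x in range(575,606) for y in range(-5,24)]
        g.sort(reverse=True); print(n,z,r,[(round(float(a),1),x,y) for a,x,y in g[:6]])
d=np.load('s4.npz');a=[d[k] for k in 'fKRp']
for z in(136,140,143): print(z,cover(*a,z=z,roi=(280,90,375,130)))
```

```text
Traceback (most recent call last):
ValueError: too many values to unpack (expected 4)
```

```bash
cat > rim.py <<'E'
from cov import *
th=np.linspace(0,2*np.pi,180,endpoint=False)
for n in('w1','top0','side0'):
    d=np.load(n+'.npz'); f,K,R,p=[d[k] for k in 'fKRp']
    G=cv2.GaussianBlur(cv2.cvtColor(f,cv2.COLOR_BGR2GRAY).astype(np.float32),(0,0),.8)
    s=lambda a:cv2.remap(G,a[:,0].astype(np.float32)[None],a[:,1].astype(np.float32)[None],1)[0]
    def score(x,y,z,r):
        P=np.stack([x+r*np.cos(th),y+r*np.sin(th),np.full_like(th,z)],1)
        c=(P-p)@R@K.T; q=c[:,:2]/c[:,2:]; m=q-q.mean(0); m/=np.linalg.norm(m,axis=1)[:,None]
        e=np.minimum(abs(s(q+m)-s(q-m)),15)
        if n=='w1': e=e[~((q[:,1]>228)&(abs(q[:,0]-320)<35))]
        return e.mean()
    for z,r in((90,39.5),(90,38.5)):
        g=sorted([(score(x,y,z,r),x,y) for x in range(575,606) for y in range(-5,24)],reverse=True)
        print(n,z,r,[(round(float(a),1),x,y) for a,x,y in g[:6]])
d=np.load('s4.npz');a=[d[k] for k in 'fKRp']
for z in(136,140,143): print(z,cover(*a,z=z,roi=(280,90,375,130)))
E
python3 rim.py
```

```text
w1 90 39.5 [(13.1, 593, 8), (12.4, 592, 8), (12.2, 594, 8), (11.5, 594, 10), (11.5, 594, 9), (11.3, 593, 9)]
w1 90 38.5 [(14.2, 593, 8), (14.0, 592, 8), (13.4, 593, 9), (12.7, 591, 8), (12.7, 592, 9), (12.6, 592, 7)]
top0 90 39.5 [(9.6, 588, 11), (9.6, 587, 11), (9.6, 588, 10), (9.5, 589, 10), (9.5, 589, 11), (9.4, 587, 10)]
top0 90 38.5 [(9.7, 588, 11), (9.7, 589, 11), (9.7, 589, 10), (9.7, 588, 10), (9.6, 588, 12), (9.6, 587, 11)]
side0 90 39.5 [(11.5, 590, 2), (11.4, 589, 2), (11.4, 590, 1), (11.4, 591, 2), (11.4, 591, 1), (11.3, 589, 3)]
side0 90 38.5 [(11.4, 589, 2), (11.4, 589, 3), (11.4, 588, 2), (11.4, 588, 3), (11.4, 589, 1), (11.4, 590, 2)]
136 (array([ 570.09421712, -191.2083482 ]), np.float64(11.407423344373228), np.float64(1.567865363927615), np.float64(2.0263003309700527), array([295, 105,  55,  20, 708], dtype=int32))
140 (array([ 569.67741538, -184.54747432]), np.float64(11.413364552032817), np.float64(1.8471875222447878), np.float64(2.0130794958560125), array([295, 105,  55,  20, 708], dtype=int32))
143 (array([ 569.23726685, -179.56995675]), np.float64(11.424868471790887), np.float64(2.049032427946136), np.float64(2.0037353615091886), array([295, 105,  55,  20, 708], dtype=int32))
```

Emit:
send_rows(
  deltas=[
    [[-1,3,0],0],
    [[-3,9,0],0],
    [[-6,20,0],0],
    [[-11,36,0],0],
    [[-16,54,0],0],
    [[-22,73,0],0],
    [[-28,92,0],0],
    [[-33,111,0],0],
  ],
)

```text
t: 11.32
position: [480.0, -83.9, 122.8]
eef_rot: [[-0.983, -0.181, 0.0], [-0.181, 0.983, 0.0], [-0.0, 0.0, -1.0]]
force: [-0.6, -0.1, 0.4]
gripper_width: 0.284
finger_force: 45.0
```

Emit:
send_rows(
  deltas=[
    [[-6,18,0],0],
    [[-11,35,0],0],
    [[-15,50,0],0],
    [[-19,61,0],0],
    [[-21,68,0],0],
    [[-22,71,0],0],
    [[-22,71.5,0],0],
    [[-22,71.5,0],0],
  ],
)

```text
t: 11.98
position: [488.7, -11.6, 122.8]
eef_rot: [[-0.983, -0.181, -0.0], [-0.181, 0.983, -0.0], [0.0, -0.0, -1.0]]
force: [0.0, -0.6, -0.5]
gripper_width: 0.285
finger_force: 45.0
```

Run:
```python
from cov import *
s=observe();print(s['t'],s['position'],s['gripper_width'])
f,K,R,p=snap('side');np.savez('s5.npz',f=f,K=K,R=R,p=p)
for z in(140,143): print(z,cover(f,K,R,p,z=z,roi=(250,100,350,220)))
q=proj([591,8,141],K,R,p).astype(int);print(q)
y=slice(110,230);f2,K2,R2,p2=snap('top')
A=cv2.resize(f[110:230,220:390],None,fx=3.5,fy=3.5,interpolation=cv2.INTER_CUBIC)
cv2.imwrite('pics/c5.png',A)
print(cover(f2,K2,R2,p2,z=143,roi=(270,120,380,230)))
```

```text
11.9833 [488.74735716 -11.64872653 122.75869694] 0.2848314493315961
140 (array([590.6934434 ,   5.17733949]), np.float64(11.665154924252157), np.float64(0.9843845316055982), np.float64(2.0332869812048364), array([ 278,  145,   63,   28, 1086], dtype=int32))
143 (array([590.26328851,   9.17376098]), np.float64(11.662921494379328), np.float64(1.1873347857856014), np.float64(1.9992045612095175), array([ 278,  145,   63,   28, 1086], dtype=int32))
[298 157]
(array([595.55425453,  14.01162924]), np.float64(99.85212193461594), np.float64(9.723447694421077), np.float64(10.449155830258542), array([304, 156,  38,  20, 377], dtype=int32))
```

View pics/c5.png

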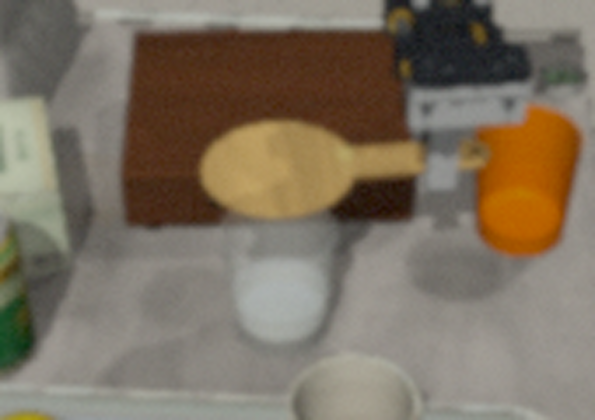

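The cover hovers level over the glass; its disc at (280,170) in the crop sits directly above the glass. Now I'll lower it.

Emit:
send_rows(
  deltas=[
    [[0,0,2],0],
    [[0,0,6],0],
    [[0,0,13],0],
    [[0,0,21],0],
    [[0,0,29],0],
    [[0,0,36],0],
    [[0,0,40],0],
    [[0,0,42],0],
  ],
)

```text
t: 12.75
position: [488.1, -11.3, 79.6]
eef_rot: [[-0.983, -0.181, -0.002], [-0.181, 0.983, 0.0], [0.002, 0.001, -1.0]]
force: [0.4, -0.7, -1.0]
gripper_width: 0.285
finger_force: 45.0
```

Emit:
send_rows(
  deltas=[
    [[0,0,0],0],
    [[0,0,0.5],0],
    [[0,0,1],0],
    [[0,0,1.5],0],
    [[0,0,2],0],
    [[0,0,2.5],0],
    [[0,0,3],0],
    [[0,0,3],0],
  ],
)

```text
t: 13.42
position: [488.7, -11.5, 77.7]
eef_rot: [[-0.983, -0.181, -0.0], [-0.181, 0.983, 0.0], [0.0, 0.0, -1.0]]
force: [0.9, -0.1, -1.0]
gripper_width: 0.282
finger_force: 45.0
```

Run:
```python
from cov import *
s=observe();print(s['t'],s['position'],s['force'],s['torque'])
f,K,R,p=snap('side')
for z in(94,97): print(z,cover(f,K,R,p,z=z,roi=(250,130,350,230)))
```

```text
13.4167 [488.71749718 -11.46381527  77.71182556] [ 0.85202368 -0.11917956 -1.00030635] [-0.00903425  0.04957009  0.06043744]
94 (array([590.7288892,   3.6889394]), np.float64(10.543464531691694), np.float64(0.9997154641080167), np.float64(2.024847650555059), array([ 279,  160,   61,   28, 1059], dtype=int32))
97 (array([590.33808781,   7.38251608]), np.float64(10.54458781481863), np.float64(1.1898643312693615), np.float64(2.004213872979619), array([ 279,  160,   61,   28, 1059], dtype=int32))
```

Emit:
send_rows(
  deltas=[
    [[0,-0.7,0],0],
    [[0,-1.5,0],0],
    [[0,-1.5,0.6],0],
    [[0,-1.5,1.2],0],
    [[0,-1.5,1.8],0],
    [[0,-1.5,2.4],0],
    [[0,-1.5,3],0],
    [[0,-1.5,3],0],
  ],
)

```text
t: 14.13
position: [488.9, -12.9, 74.6]
eef_rot: [[-0.983, -0.181, -0.0], [-0.181, 0.983, 0.0], [0.0, 0.0, -1.0]]
force: [0.4, -0.1, -0.6]
gripper_width: 0.282
finger_force: 45.0
```

Emit:
send_rows(
  deltas=[
    [[0,0,0.3],0],
    [[0,0,0.6],0],
    [[0,0,0.9],0],
    [[0,0,1.2],0],
    [[0,0,1.5],0],
    [[0,0,1.5],0],
    [[0,0,1.5],0],
    [[0,0,1.5],0],
  ],
)

```text
t: 14.8
position: [489.1, -13.0, 73.3]
eef_rot: [[-0.983, -0.181, 0.0], [-0.181, 0.983, -0.0], [-0.0, -0.0, -1.0]]
force: [-0.1, -0.6, 0.2]
gripper_width: 0.28
finger_force: 45.0
```

Emit:
send_rows(
  deltas=[
    [[0,0,0.2],0],
    [[0,0,0.4],0],
    [[0,0,0.6],0],
    [[0,0,0.8],0],
    [[0,0,1],0],
    [[0,0,1],0],
    [[0,0,1],0],
    [[0,0,1],0],
  ],
)

```text
t: 15.47
position: [489.1, -13.0, 72.3]
eef_rot: [[-0.983, -0.181, 0.0], [-0.181, 0.983, -0.0], [-0.0, -0.0, -1.0]]
force: [-0.4, 0.2, -0.2]
gripper_width: 0.283
finger_force: 45.0
```

Run:
```python
from cov import *
s=observe();print(s['t'],s['position'],s['force'],s['torque'])
f,K,R,p=snap('side')
for z in(93,): print(z,cover(f,K,R,p,z=z,roi=(250,130,350,230)))
```

```text
15.4667 [489.0771737  -12.96049159  72.30010016] [-0.35072519  0.21401132 -0.21621837] [ 0.07718436  0.02979545 -0.00676875]
93 (array([590.90744171,   4.10023607]), np.float64(8.999154295660276), np.float64(1.3250907435699097), np.float64(1.9445697036715082), array([ 279,  161,   61,   27, 1047], dtype=int32))
```

Emit:
send_rows(
  deltas=[
    [[0,0,0.2],0],
    [[0,0,0.4],0],
    [[0,0,0.6],0],
    [[0,0,0.8],0],
    [[0,0,1],0],
    [[0,0,1],0],
    [[0,0,1],0],
    [[0,0,1],0],
  ],
)

```text
t: 16.18
position: [489.1, -13.0, 71.3]
eef_rot: [[-0.983, -0.181, 0.0], [-0.181, 0.983, -0.0], [-0.0, -0.0, -1.0]]
force: [-0.5, -0.3, 2.0]
gripper_width: 0.283
finger_force: 45.0
```

Emit:
send_rows(
  deltas=[
    [[0,0,0],0],
    [[0,0,0],0],
    [[0,0,0],0],
    [[0,0,0],0],
    [[0,0,0],0],
    [[0,0,0],0],
    [[0,0,0],0],
    [[0,0,0],0],
  ],
  claw=48,
  force=10,
)

```text
t: 16.85
position: [489.0, -13.0, 71.2]
eef_rot: [[-0.983, -0.181, -0.0], [-0.181, 0.983, -0.0], [0.0, -0.0, -1.0]]
force: [0.0, -0.1, -0.5]
gripper_width: 0.51
finger_force: 0.0
```

Run:
```python
from cov import *
s=observe();print(s['t'],s['position'],s['force'],s['gripper_width'])
f,K,R,p=snap('side')
print(cover(f,K,R,p,z=93,roi=(250,130,350,230)))
f2,K2,R2,p2=snap('wrist'); print(proj([591,8,93]+np.array([-137,-26,0]),K2,R2,p2))
A=cv2.resize(f[110:230,220:390],(510,360),interpolation=cv2.INTER_CUBIC); B=f2[40:400,200:440]
cv2.imwrite('pics/c6.png',np.hstack([A,B]))
```

```text
16.85 [489.01512311 -12.98142988  71.24157404] [ 0.00315997 -0.06971399 -0.48507304] 0.5104758254586018
(array([591.00583926,   4.5137567 ]), np.float64(9.608108302081753), np.float64(1.3719476611841026), np.float64(1.970261179695346), array([ 279,  161,   62,   27, 1050], dtype=int32))
[321.84304506 194.78990392]
```

View pics/c6.png

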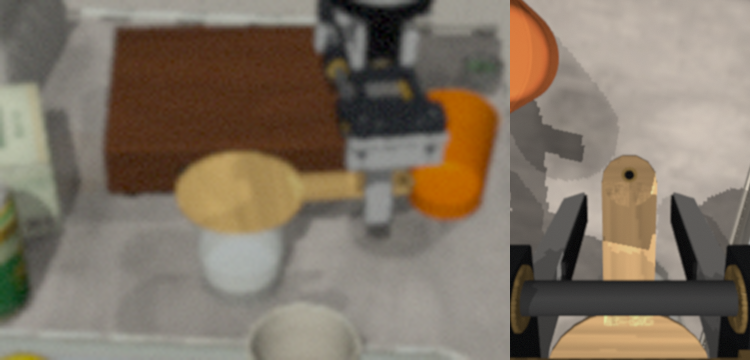

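The cover rests flat on the glass and the fingers are clear on both sides of the handle. The arm can go straight up.

Emit:
send_rows(
  deltas=[
    [[0,0,-2],0],
    [[0,0,-6],0],
    [[0,0,-14],0],
    [[0,0,-26],0],
    [[0,0,-42],0],
    [[0,0,-60],0],
    [[0,0,-80],0],
    [[0,0,-100],0],
  ],
)

```text
t: 17.62
position: [489.0, -12.9, 172.9]
eef_rot: [[-0.983, -0.181, 0.001], [-0.181, 0.983, -0.0], [-0.001, -0.0, -1.0]]
force: [0.5, -0.6, -0.1]
gripper_width: 0.512
finger_force: 0.0
```

Emit:
send_rows(
  deltas=[
    [[5,0,-10],0],
    [[15,0,-18],0],
    [[30,0,-20],0],
    [[45,0,-20],0],
    [[60,0,-20],0],
    [[72,0,-20],0],
    [[78,0,-20],0],
    [[80,0,-20],0],
  ],
)

```text
t: 18.28
position: [409.6, -27.5, 191.3]
eef_rot: [[-0.984, -0.18, 0.0], [-0.18, 0.984, -0.0], [-0.0, -0.0, -1.0]]
force: [-0.0, 0.1, -0.2]
gripper_width: 0.508
finger_force: 0.0
```

Run:
```python
from cov import *
s=observe();print(s['t'],s['position'],s['force'])
f,K,R,p=snap('side'); print(cover(f,K,R,p,z=93,roi=(250,130,350,230)))
f,K,R,p=snap('top'); print(cover(f,K,R,p,z=93,roi=(270,120,380,230)))
f,K,R,p=snap('wrist'); print(cover(f,K,R,p,z=93,roi=(200,100,440,400)))
```

```text
18.2833 [409.59447128 -27.50802877 191.27023375] [-0.03264111  0.05834074 -0.19160151]
(array([590.55030759,   4.19991242]), np.float64(9.857392630714173), np.float64(0.943722260133972), np.float64(1.8918423790992684), array([ 279,  161,   71,   27, 1151], dtype=int32))
(array([590.29070697,   7.76007819]), np.float64(10.049613268761853), np.float64(1.9871317703792462), np.float64(2.127546132165932), array([ 305,  160,   37,   40, 1071], dtype=int32))
(array([594.60644283,  -3.14048563]), np.float64(283.9293994544187), np.float64(10.96273192622027), np.float64(9.207634509257181), array([ 270,  356,   99,   42, 3948], dtype=int32))
```

```bash
python3 -c "
from workcell import *
print(hand_in())"
```

```text
the job is handed in; nothing more can be done
None
```

The job is handed in: the cover rests flat on the glass, within about 4 mm of its axis by the top and side cameras, and the arm is clear. The hand-in returned no verdict, and I did not re-measure the glass and mug positions afterwards.

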